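Try the parts-case lid, free its catch if it is caught, and hold the lid open

TASK

I need both hands to pick ejector pads out of the blue parts case, so open its lid and hold it open for me by the black handle, raised at least 55 degrees and short of its stop; the lid falls shut by itself, so finish while still holding it. First give the handle a gentle upward tug to learn whether the hidden catch has the lid: if it is caught, do not wrench it but push the red tab on the front all the way along its slot and let it spring back before you lift; if the lid simply comes up, leave the red tab alone. Swing the lid up without flinging it, and leave the glue bottle, the marker and the tape roll undisturbed.

Things in the scene. Friction and masses are not known exactly. Their poses are not given: they have to be found in the camera images.
- case: Blue sheet-metal parts case fixed to the bench, 130 mm (its x) by 200 mm (its y) by 70 mm tall, plus a grey lid 8 mm thick (lid top 78 mm above the bench); pads inside. Origin: centre of its underside, on the bench. Its -x side is the front, turned roughly to the robot; z up. The hidden catch inside holds the lid in some starts, in others not; nothing outside shows which.
- lid (a joint): Lid angle, rad: 0 shut, grows as the front edge swings up about the hinge on the far rim (a turn about the case's +y axis); stop at 1.35. No stay: weighs 0.35 kg (varies) and falls shut from any angle. If caught it has free play to about 0.02, then pulls back ever harder (0.04 at about 12 N).
- lid_hinge (a point): Point on the lid's hinge axis (parallel to the case's y) at mid width: at case x +65 mm, y 0, z 70 mm. Its axes are those of the case.
- lid_handle (a point): Middle of the black round handle bar on the lid: 10 mm thick, 72 mm long, parallel to the case's y. Lid shut: at case x -50, y 0, z 108 mm, 30 mm above the lid's top. It lies 115 mm in front of the hinge and 38 mm above it and turns with the lid. Pinch it from above, fingers closing along the case's x; the bar can turn between them.
- release (a joint): Travel of the red release tab, m: 0 at home (every start), grows as the tab is pushed toward the case's -y, end of slot 0.016. A spring returns it when let go; about 2 N to start, up to 8 N at the end. At least 0.014 pushes the catch hook off for good.
- release_top (a point): Middle of the top of the red release tab, which stands out of the latch housing's top: 18 mm (case x) by 14 mm (case y) by 22 mm tall, its top 77 mm above the bench. Home: case x -84, y -45 mm; slides toward the case's -y. Axes as the case. Can be pinched from above with the fingers closing along the case's y.
- glue: White glue bottle with red cap, 36 mm across, 112 mm tall, standing left of the case; origin at the centre of its underside. Bystander.
- felt_marker: Black marker with red cap lying in front of the case, 139 mm long, 19 mm thick; origin under its middle. Bystander.
- masking_tape: Roll of cream tape lying flat right of the case, 101 mm across, 24 mm tall; origin at the centre of its underside. Bystander.
- latch_housing (a point): Middle of the top of the dark steel latch housing on the case's front face: 36 mm (case x) by 150 mm (y), top 55 mm above the bench; at case x -83, y -20 mm. The catch hook it works has no return spring: once pushed off it stays off. A caught lid has about 2 mm of play at the handle, then stops with a little spring (about 4 N per mm); over 24 N wrenches it.

How it is judged (in metres and radians):
On the way, in this order (a step that is already met when the one before it is completed fails the run):
1. the lid is tugged upward with the red tab at home and not yet used (value of joint lid above 0.012 rad and value of joint release below 0.003 m and distance of hook_tip from where it was at the start of the episode below 0.0045 m), for 0.1 s.
2. the lid is swung up to at least 52 degrees, in the fingers, the red tab at home (value of joint lid above 0.91 rad and contact force between the fingers and lid above 0.5 N and value of joint release below 0.003 m), for 0.2 s.
At the end, for the whole second after the job is handed in: The lid stands still between 0.91 rad (52 degrees) and 1.33 rad, carried by the fingers alone (they touch the lid or its handle with more than 0.5 N), the red tab is back home (within 3 mm), and the three bystanders are within 20 mm of where they began (all of step 2 and value of joint lid below 1.33 rad and velocity of joint lid between -0.1 and 0.1 rad/s and contact force between lid and glue below 0.05 N and contact force between lid and felt_marker below 0.05 N and contact force between lid and masking_tape below 0.05 N and distance of each of glue, felt_marker, masking_tape from where it was at the start of the episode below 0.02 m); the arm keeps its last pose, push and grip.
It fails at once if the caught lid is wrenched: more than 24 N on the catch hook (contact force between hook_tip and keeper_foot above 24 N).
It fails at once if the red tab is pushed although the catch was off from the start (value of joint release above 0.005 m and y of hook_tip in the frame of case below -0.0135 m and distance of hook_tip from where it was at the start of the episode below 0.001 m).
It fails at once if the lid is flung faster than 2.5 rad/s (velocity of joint lid above 2.5 rad/s).
It fails at once if a bystander is disturbed by more than 30 mm (distance of any of glue, felt_marker, masking_tape from where it was at the start of the episode above 0.03 m).
It fails at once if the glue bottle is tipped (angle between glue's own z axis and vertical above 0.5 rad).
It also fails if it takes over 58 s, if anything falls off the work surface, if the arm or the gripper's body presses on something with over 40 N, if the wrist force passes 120 N, or if a joint passes its speed limit or range.

ROBOT

A 6-joint arm with a two-finger parallel gripper is mounted at the origin on a cart in front of the work surface, level with it; the furniture and walls round the work are solid. World frame = base frame: x ahead of the robot, y to its left, z up, the work surface at z = 0. Lengths are in m, angles in degrees, forces in N, time in s.
With the tool pointing down it reaches from about 0.4 to 0.825 m from the base axis. Payload 7 kg.
Tool frame: the origin (TCP) lies midway between the tips of the shut fingers; the grasp point (between the pads) lies 19 mm behind it; z points along the fingers, y is the line along which they close (so a half turn about z gives the same grasp; the last joint's range is limited). The gripper opens to 88 mm and grips with 3 to 60 N. Pads are 19 mm wide; open, the fingers measure 130 mm over their backs; the gripper's body (78 mm by 193 mm) begins 47 mm behind the grasp point.
Start: joints at [89.559, 20.546, 0.682, 0, -70.136, -16.507], TCP at [0.197, 0.646, 0.227] pointing down, gripper open.
Joint ranges: [-176.03, 176.03], [-82.01, 121.73], [-58.28, 71.71], [-173.87, 95.51], [-174.79, -0.11], [-173.66, 173.66]. Speed limits (degrees/s): [136.94, 136.94, 172.46, 180, 180, 180].

INTERFACE

Orientations are given as a 3x3 rotation matrix whose columns are the frame's x, y, z axes.
In Python, from rig import robot gives the robot as it stands. Calls block until the motion is done:
- robot.goto(position, orientation): joint-space move of the TCP to a pose.
- robot.servo_line(position, ori=None, speed=0.15): straight line of the TCP; ori=None keeps the orientation; speed is the mean speed in m/s.
- robot.movej(angles): joint-space move.
- robot.move_gripper(opening): opening from 0.0 (shut) to 1.0 (fully open); the grip force is fixed at half the most; returns when the fingers have stopped.
- robot.dwell(seconds).
- robot.ik(position, orientation): joint angles nearest the present ones, or None.
- robot.grab_frame(name): name is "side" or "top"; returns (picture, depth): 420x560x3 uint8, red, green, blue; 420x560 float32, m along the optical axis (not along the pixel's ray), 0 where there is no reading.
- robot.camera_info(name): a dict with "vfov" (degrees; the focal length in pixels is half the picture's height over the tangent of half this angle, whatever the lens; pixels are square), "cx", "cy" (the principal point, pixels), "view" (4x4, takes a point from world to camera coordinates). Camera axes: x right, y down, z forward; pixel columns grow to the right and rows downward; lengths in m; the calibration is good to about 2 mm. A picture is of the moment at which its call begins. camera_info takes no time and is no camera call.
A pose or a line that the arm cannot do raises robot.Unreachable and nothing moves.
- robot.job_done(): hands the job in; it is judged then, once.
Readings, each from a call of its own:
- robot.read_t(): time.
- robot.read_qpos(): joint angles.
- robot.read_qvel(): joint speeds.
- robot.read_effort(): joint torques, N m.
- robot.read_position(): TCP position.
- robot.read_tcp_rot(): TCP orientation.
- robot.read_force(): force on the tool from outside, world axes, zero at the start.
- robot.read_ft_torque(): the same for the moment, N m.
- robot.read_grip_width(): opening from 0.0 (shut) to 1.0 (fully open).
- robot.read_finger_force(): force on a finger pad.
Only numpy, scipy, OpenCV 4.12 (cv2) and the standard library are available. Lean on these libraries where they do the work, as an engineer would, in place of code of your own. Each camera call takes 0.05 s, during which the arm holds its last target. There are 200 camera calls.

## Working session

There is one attempt and no reset: what is moved stays moved. The work goes in short steps, each a Python script; the robot and the scene stay as the last script left them, time stands still between calls to the robot, and variables do not carry over. Pictures are saved under pics/ and viewed, at most 10 in all, crops included, and the job is handed in when it is done.

```bash
mkdir -p pics; python3 - <<'E'
from rig import robot
import cv2,numpy as np
for n in("top","side"):
    p,d=robot.grab_frame(n); np.savez(f"pics/{n}0.npz",p=p,d=d)
    cv2.imwrite(f"pics/{n}0.png",p[:,:,::-1]); i=robot.camera_info(n); print(n,i)
print(robot.read_t(),robot.read_tcp_rot(),robot.read_force())
E
```

```text
top {'vfov': 48.621716749871396, 'cx': 278.89409798247755, 'cy': 218.8414757988992, 'view': array([[ 0.09331246, -0.99563487,  0.00199621,  0.15172521],
       [-0.97347663, -0.09165604, -0.20962446,  0.58257101],
       [ 0.20889239,  0.01761731, -0.97777993,  0.83423346],
       [ 0.        ,  0.        ,  0.        ,  1.        ]])}
side {'vfov': 42.722855515056594, 'cx': 284.22922539608845, 'cy': 212.20279041952585, 'view': array([[ 0.87365856, -0.48650052, -0.00616192, -0.39596705],
       [-0.31527279, -0.55643054, -0.76875752,  0.35207711],
       [ 0.37057225,  0.67357427, -0.63951068,  0.61053009],
       [ 0.        ,  0.        ,  0.        ,  1.        ]])}
0.1 [[ 9.56535937e-01 -2.91614304e-01 -3.14694377e-04]
 [-2.91614442e-01 -9.56534763e-01 -1.50497052e-03]
 [ 1.37854821e-04  1.53132781e-03 -9.99998818e-01]] [ 0.08308403  0.41072385 -0.15656354]
```

View pics/top0.png

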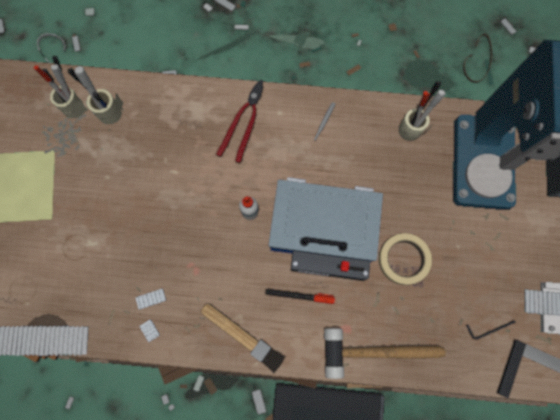

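View pics/side0.png

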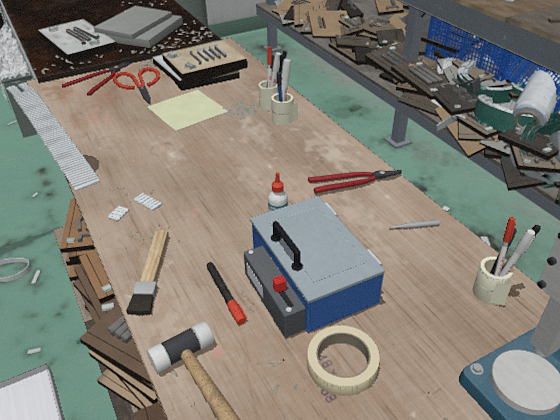

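The top view shows the grey lid with corners near (285,182), (383,191), (379,258) and (272,248). The handle runs from (304,241) to (346,246) and the red tab is at (346,266). The glue is at (249,206), the marker runs from (266,292) to (333,299), and the tape is at (406,259). In the side view the handle runs from (276,232) to (298,262) and the tab is at (280,284).

```bash
cat >h.py <<'E'
import numpy as np,cv2
from rig import robot
def cam(n):
    i=robot.camera_info(n); return i,210/np.tan(np.radians(i["vfov"]/2)),np.array(i["view"])
def ray(n,u,v):
    i,f,V=cam(n); R=V[:3,:3]; return -R.T@V[:3,3], R.T@np.array([(u-i["cx"])/f,(v-i["cy"])/f,1])
def onplane(n,u,v,z):
    c,d=ray(n,u,v); return c+d*(z-c[2])/d[2]
def pt(n,u,v,D):
    c,d=ray(n,u,v); return c+d*D
def tri(a,b):
    (c1,d1),(c2,d2)=ray("top",*a),ray("side",*b)
    s=np.linalg.lstsq(np.c_[d1,-d2],c2-c1,rcond=None)[0]
    p,q=c1+d1*s[0],c2+d2*s[1]; return (p+q)/2,np.linalg.norm(p-q)
E
cat >m.py <<'E'
from h import *
np.set_printoptions(precision=4,suppress=True)
roi={"top":dict(h=(298,234,352,252),t=(336,256,358,276),l=(262,172,392,262)),"side":dict(h=(268,216,305,272),t=(270,274,292,296))}
C={}
def big(m):
    k,lab,st,ce=cv2.connectedComponentsWithStats(m.astype(np.uint8)); j=1+st[1:,4].argmax(); return lab==j,ce[j],st[j]
for n in roi:
    z=np.load(f"pics/{n}0.npz"); p,d=z["p"].astype(int),z["d"]
    for k,(x0,y0,x1,y1) in roi[n].items():
        r,g,b=np.moveaxis(p,2,0); br=p.max(2)
        m={"h":br<60,"t":(r>110)&(g<80),"l":(b>95)&(b>=r)&(b-r<70)}[k]
        w=np.zeros_like(m); w[y0:y1,x0:x1]=1; M,ce,st=big(m&w); 
        C[n,k]=ce; vs,us=np.nonzero(M); D=d[M]
        P=np.array([pt(n,u,v,e) for u,v,e in zip(us,vs,D) if e>0])
        print(n,k,ce,st,"depth median",np.median(P,0),"z pct",np.percentile(P[:,2],[5,50,95]))
        if k=="l":
            ct=cv2.findContours(M.astype(np.uint8),0,1)[0]; ct=max(ct,key=len)[:,0]
            W=np.array([onplane(n,u,v,.078)[:2] for u,v in ct],np.float32)
            R=cv2.minAreaRect(W); print("lid rect",R, cv2.boxPoints(R))
        if k=="h" and n=="top":
            vis=np.array([onplane(n,u,v,.110)[:2] for u,v in zip(us,vs)],np.float32); print("bar rect",cv2.minAreaRect(vis))
        if k=="h":
            Q=P[P[:,2]>.098]; print("bar pts",len(Q),np.median(Q,0),cv2.minAreaRect(Q[:,:2].astype(np.float32)))
for k in "ht": print(k,tri(C["top",k],C["side",k]))
print("tab top plane",onplane("top",*C["top","t"],.075))
E
python3 m.py
```

```text
top h [323.4213 242.3706] [301 238  45  12 197] depth median [0.5206 0.1201 0.111 ] z pct [0.0802 0.111  0.1142]
bar rect ((0.5182124376296997, 0.12132243812084198), (0.08015444874763489, 0.012774628587067127), 87.78507995605469)
bar pts 158 [0.5209 0.1199 0.1117] ((0.5211113691329956, 0.12046287953853607), (0.07837230712175369, 0.006827776785939932), 87.28191375732422)
top t [344.7973 265.6081] [341 261   9  10  74] depth median [0.4862 0.0752 0.0764] z pct [0.0571 0.0764 0.0788]Traceback (most recent call last):
  File "m.py", line 14, in <module>
    P=np.array([pt(n,u,v,e) for u,v,e in zip(us,vs,D) if e>0])
                ~~^^^^^^^^^
  File "h.py", line 10, in pt
    c,d=ray(n,u,v); return c+d*D
        ~~~^^^^^^^
  File "h.py", line 6, in ray
    i,f,V=cam(n); R=V[:3,:3]; return -R.T@V[:3,3], R.T@np.array([(u-i["cx"])/f,(v-i["cy"])/f,1])
          ~~~^^^
  File "h.py", line 4, in cam
    i=robot.camera_info(n); return i,210/np.tan(np.radians(i["vfov"]/2)),np.array(i["view"])
ValueError: time passes only in moves, steps and waits
```

```bash
sed -i 's/^def cam/import functools\n@functools.cache\ndef cam/' h.py; python3 m.py
```

```text
top h [323.4213 242.3706] [301 238  45  12 197] depth median [0.5206 0.1201 0.111 ] z pct [0.0802 0.111  0.1142]
bar rect ((0.5182124376296997, 0.12132243812084198), (0.08015444874763489, 0.012774628587067127), 87.78507995605469)
bar pts 158 [0.5209 0.1199 0.1117] ((0.5211113691329956, 0.12046287953853607), (0.07837230712175369, 0.006827776785939932), 87.28191375732422)
top t [344.7973 265.6081] [341 261   9  10  74] depth median [0.4862 0.0752 0.0764] z pct [0.0571 0.0764 0.0788]
top l [326.2278 218.4357] [ 269  178  114   83 7095] depth median [0.572  0.1161 0.078 ] z pct [0.0749 0.078  0.0807]
lid rect ((0.5730546712875366, 0.11656217277050018), (0.20258551836013794, 0.13794638216495514), 87.57830810546875) [[0.4999 0.0183]
 [0.6377 0.0124]
 [0.6462 0.2149]
 [0.5084 0.2207]]
side h [286.6429 244.0737] [271 221  32  50 434] depth median [0.5197 0.1089 0.1085] z pct [0.0802 0.1085 0.1134]
bar pts 270 [0.5197 0.1109 0.1116] ((0.5208150744438171, 0.11565910279750824), (0.07967057079076767, 0.0085090147331357), 88.08128356933594)
side t [279.0535 283.4866] [273 275  13  18 187] depth median [0.4842 0.0696 0.0725] z pct [0.0587 0.0725 0.0785]
h (array([0.5235, 0.1191, 0.0931]), np.float64(0.0016570845835858134))
t (array([0.4866, 0.0742, 0.0671]), np.float64(0.0007280597814665808))
tab top plane [0.486  0.0751 0.075 ]
```

Both views and the lid outline agree: bar at about (0.521, 0.119, 0.108), tab at about (0.486, 0.075), case yaw about -2.4°. The tab sits at the offset from the handle that the data sheet predicts. Next I check reachability of the whole path.

```bash
cat >>h.py <<'E'
from scipy.spatial.transform import Rotation as Ro
yaw=np.radians(-2.4); Z=Ro.from_euler("z",yaw).as_matrix()
bar=np.array([.5208,.1187,.108]); org=bar-Z@[-.05,0,.108]; hinge=org+Z@[.065,0,.07]
def tool(s,tilt):  # s=+1/-1: tool y along +-case x; tilt about case +y, rad
    M=np.array([[0,s,0],[s,0,0],[0,0,-1.]]); return Z@Ro.from_rotvec([0,tilt,0]).as_matrix()@M
def barpos(a,r=None): return hinge+Z@Ro.from_rotvec([0,a,0]).as_matrix()@(np.array([-.115,0,.038]) if r is None else r)
def tcp(a,tilt,s,r=None):
    R=tool(s,tilt); return barpos(a,r)+.019*R[:,2],R
E
python3 - <<'E'
from h import *
np.set_printoptions(precision=1,suppress=True)
for s in(1,-1):
  for k in(0,.4,.6):
    print(s,k)
    for a in(0,.3,.6,.9,1.1): print(a,robot.ik(*tcp(a,k*a,s)))
print(robot.ik([*tcp(0,0,1)[0][:2],.2],tool(1,0)),robot.ik(org+Z@[-.084,-.045,.079],tool(1,0)@Ro.from_euler("z",90,degrees=True).as_matrix()))
E
```

```text
1 0
0 [ 33.9  15.1 -27.4   0.  -47.6 143.7]
0.3 [ 32.8  14.2 -23.3   0.  -52.4 144.8]
0.6 [ 31.3  14.8 -18.5   0.  -56.6 146.3]
0.9 [ 29.5  16.7 -13.4   0.  -59.9 148.1]
1.1 [ 28.3  18.4 -10.    0.  -61.6 149.3]
1 0.4
0 [ 33.9  15.1 -27.4   0.  -47.6 143.7]
0.3 [ 30.2  18.  -16.5  -4.2 -61.4 149.6]
0.6 [ 26.8  22.6  -5.5  -6.9 -74.  153.5]
0.9 [ 23.8  28.6   5.8  -9.  -85.9 155.9]
1.1 [ 22.   33.2  13.5 -10.2 -93.5 157. ]
1 0.6
0 [ 33.9  15.1 -27.4   0.  -47.6 143.7]
0.3 [ 29.   19.9 -13.4  -5.9 -65.7 151.4]
0.6 [ 24.9  26.7   0.3  -9.4 -82.2 155.5]
0.9 [ 21.7  34.8  14.2 -12.2 -97.9 157.3]
1.1 [  19.9   40.9   23.9  -14.2 -108.2  157.5]
-1 0
0 [ 33.9  15.1 -27.4   0.  -47.6 -36.3]
0.3 [ 32.8  14.2 -23.3   0.  -52.4 -35.2]
0.6 [ 31.3  14.8 -18.5   0.  -56.6 -33.7]
0.9 [ 29.5  16.7 -13.4   0.  -59.9 -31.9]
1.1 [ 28.3  18.4 -10.    0.  -61.6 -30.7]
-1 0.4
0 [ 33.9  15.1 -27.4   0.  -47.6 -36.3]
0.3 [ 30.2  18.  -16.5  -4.2 -61.4 -30.4]
0.6 [ 26.8  22.6  -5.5  -6.9 -74.  -26.5]
0.9 [ 23.8  28.6   5.8  -9.  -85.9 -24.1]
1.1 [ 22.   33.2  13.5 -10.2 -93.5 -23. ]
-1 0.6
0 [ 33.9  15.1 -27.4   0.  -47.6 -36.3]
0.3 [ 29.   19.9 -13.4  -5.9 -65.7 -28.6]
0.6 [ 24.9  26.7   0.3  -9.4 -82.2 -24.5]
0.9 [ 21.7  34.8  14.2 -12.2 -97.9 -22.7]
1.1 [  19.9   40.9   23.9  -14.2 -108.2  -22.5]
[ 33.9   8.4 -19.3   0.  -62.3 143.7] [ 31.8  12.1 -33.3   0.  -44.6  55.8]
```

```bash
python3 - <<'E'
from h import *
np.set_printoptions(precision=4,suppress=True)
p,R=tcp(0,0,-1)
robot.goto(p+[0,0,.11],R); robot.move_gripper(.55); f0=robot.read_force()
robot.servo_line(p+[0,0,.03],speed=.12); robot.servo_line(p,speed=.05)
print("down",robot.read_force()-f0,robot.read_t()); robot.move_gripper(0); robot.dwell(.2)
q=robot.read_position(); f1=robot.read_force(); print("grip",robot.read_grip_width()*88,robot.read_finger_force(),q-p,f1-f0)
for dz in np.arange(.5,4.1,.5)/1000:
    robot.servo_line(p+[0,0,dz],speed=.01); robot.dwell(.1)
    f=robot.read_force()-f1; print(dz,robot.read_position()-q,f)
    if f[2]<-9: break
robot.dwell(.2); print(robot.read_t(),robot.read_force()-f1)
i,_=robot.grab_frame("side"); cv2.imwrite("pics/tug.png",cv2.resize(i[170:350,200:420,::-1],None,fx=3,fy=3))
E
```

```text
down [-0.427   0.5322  0.2964] 4.725
grip 8.815782397649295 30.00048726797104 [0.001  0.0001 0.0002] [ 5.5295  0.2943 -2.4514]
0.0005 [0.0001 0.     0.0003] [-0.3961  0.346  -2.1747]
0.001 [ 0.0002 -0.      0.0008] [ 0.8074 -0.7721 -2.9112]
0.0015 [ 0.0004 -0.      0.0014] [ 2.442  -1.3963 -3.6881]
0.002 [0.0006 0.     0.0019] [ 1.863  -1.2597 -3.4742]
0.0025 [ 0.0008 -0.      0.0024] [ 3.7796 -1.9154 -4.8325]
0.003 [0.001 0.    0.003] [ 4.4335 -3.1357 -4.3357]
0.0035 [ 0.0012 -0.      0.0035] [ 4.3693 -3.288  -5.6062]
0.004 [0.0014 0.     0.004 ] [ 6.0018 -3.032  -5.5168]
8.65 [ 6.5448 -3.4215 -6.1338]
```

View pics/tug.png

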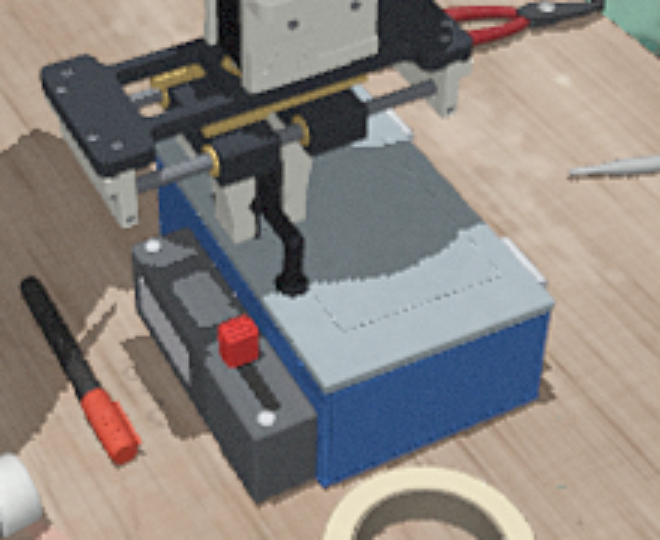

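The pull is still ambiguous: about 6 N, rising smoothly, with x drifting as the arc would. I'll continue in small steps along the arc so the side load is removed, with a tight force stop.

```bash
python3 - <<'E'
from h import *
np.set_printoptions(precision=4,suppress=True)
p0,R=tcp(0,0,-1); off=np.array([.001,.0001,.0002])  # grip shift
for a in np.arange(.033,.0605,.003):
    t=tcp(a,0,-1)[0]+off; robot.servo_line(t,speed=.01); robot.dwell(.15)
    f=np.mean([robot.read_force() for _ in range(3)],0); print(round(a,4),robot.read_position()-p0,f)
    if f[2]<-13: break
print(robot.read_t())
E
```

```text
0.033 [ 0.0022 -0.      0.0038] [ 2.6159  0.181  -5.4262]
0.036 [ 0.0024 -0.      0.0043] [ 2.8144 -1.3771 -5.647 ]
0.039 [ 0.0026 -0.      0.0047] [ 3.3219 -1.3033 -5.0789]
0.042 [ 0.0027 -0.      0.005 ] [ 2.3952 -1.9794 -5.3966]
0.045 [ 0.0028 -0.      0.0053] [ 1.959  -2.6256 -6.0198]
0.048 [ 0.0029 -0.      0.0057] [ 3.3192 -1.1116 -5.4002]
0.051 [ 0.003 -0.     0.006] [ 2.6699 -2.3433 -4.8931]
0.054 [ 0.0032 -0.0001  0.0063] [ 1.689  -2.8011 -5.9037]
0.057 [ 0.0033 -0.      0.0067] [ 1.3944 -2.5043 -5.0716]
0.06 [ 0.0034 -0.      0.007 ] [ 2.6321 -2.5777 -5.8396]
12.8333
```

The force stays flat at about 5.5 N over 7 mm, where a caught lid would give 20 N or more. I'll confirm from depth that the lid itself rose rather than the bar slipping in the fingers.

```bash
python3 - <<'E'
from h import *
_,d=robot.grab_frame("side"); d0=np.load("pics/side0.npz")["d"]
def proj(P):
    i,f,V=cam("side"); c=V[:3,:3]@P+V[:3,3]; return round(i["cx"]+f*c[0]/c[2]),round(i["cy"]+f*c[1]/c[2])
for x in(-.055,-.02,.02,.055):
    u,v=proj(org+Z@[x,-.08,.08]); g=lambda D:np.median([pt("side",a,b,D[b,a])[2] for a in range(u-2,u+3) for b in range(v-2,v+3)])
    print(x,(u,v),g(d0),g(d))
E
```

```text
-0.055 (307, 287) 0.078225382677098 0.08546250877442174
-0.02 (328, 278) 0.07774093456765907 0.08295250106130314
0.02 (351, 269) 0.07828326759349691 0.08105168746794489
0.055 (370, 262) 0.07822717655665534 0.07875297802120484
```

Depth shows the lid hinging up by about 0.06 rad (front +7 mm, hinge side about 0), so the catch is off and the red tab stays alone. Swinging up.

```bash
python3 - <<'E'
from h import *
np.set_printoptions(precision=3,suppress=True)
off=np.array([.001,.0001,.0002])
for a in np.linspace(.06,1.12,14)[1:]:
    t,R=tcp(a,.5*(a-.06)*1.05,-1); robot.servo_line(t+off,R,speed=.04)
    f=robot.read_force(); print(round(a,3),f,robot.read_finger_force(),robot.read_position()-t-off)
    if np.linalg.norm(f)>25: break
robot.dwell(.5); print(robot.read_t(),robot.read_force(),robot.read_grip_width()*88)
for n in("side","top"):
    i,d=robot.grab_frame(n); np.savez(f"pics/{n}1.npz",p=i,d=d); cv2.imwrite(f"pics/up_{n}.png",i[:,:,::-1])
E
```

```text
0.142 [ 1.15  -1.609 -3.956] 29.998373687267303 [-0. -0. -0.]
0.223 [-1.643 -1.472 -3.656] 29.998965561389923 [-0. -0. -0.]
0.305 [-3.525 -0.336 -2.205] 29.999530613422394 [-0.001 -0.    -0.   ]
0.386 [-5.144 -0.708 -0.609] 29.999804198741913 [-0.001 -0.    -0.   ]
0.468 [-5.699 -0.618  1.011] 30.000139474868774 [-0.001 -0.    -0.   ]
0.549 [-6.25  -0.457  2.447] 30.00036209821701 [-0.001 -0.     0.   ]
0.631 [-7.688 -0.081  5.008] 30.00078320503235 [-0.001 -0.     0.   ]
0.712 [-7.813 -0.195  5.924] 30.001311600208282 [-0.    -0.     0.001]
0.794 [-8.127 -0.579  7.483] 30.001506507396698 [-0.    -0.     0.001]
0.875 [-6.243  1.182  9.682] 30.001608431339264 [-0.    -0.     0.001]
0.957 [-6.908 -0.143 10.085] 30.001839995384216 [ 0.    -0.     0.001]
1.038 [-5.746 -0.186  9.322] 30.00189185142517 [ 0.    -0.     0.002]
1.12 [-4.804 -0.595 10.793] 30.001998245716095 [ 0.001 -0.     0.002]
18.3917 [-5.381  0.032  9.265] 9.001770485996877
```

View pics/up_side.png

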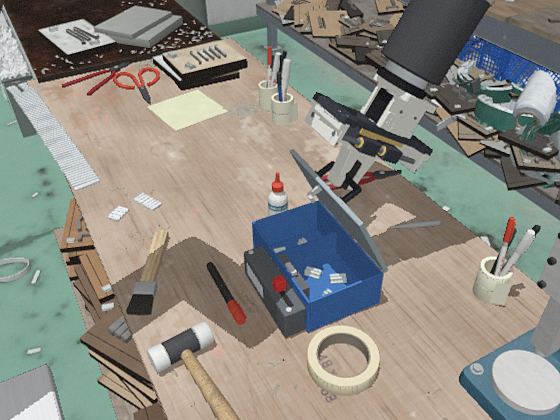

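View pics/up_top.png

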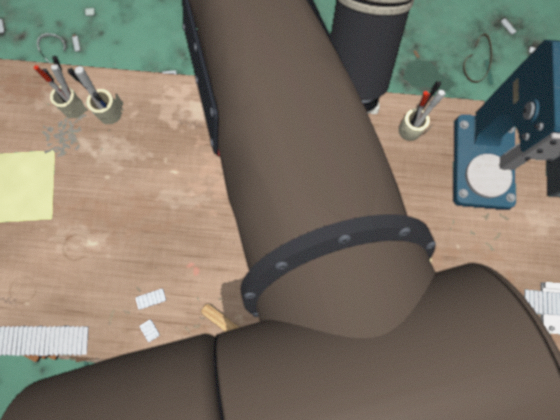

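The side view shows the lid raised to about 64°, with its edge from (293,151) to (383,268), held by the fingers at (340,180). The tab is home at (280,284), and the glue, marker and tape sit at their original pixels. The top view is blocked by the arm.

```bash
python3 - <<'E'
from h import *
print(robot.read_force(),np.abs(robot.read_qvel()).max(),robot.read_finger_force())
print(robot.job_done())
E
```

```text
[-4.00774006 -0.52177734  9.46837351] 0.14204752335759002 30.001855194568634
the job is handed in; nothing more can be done
None
```

The tug showed the catch was off, so I left the red tab alone; the lid is now held open by its handle at about 64°, the glue, marker and tape have not moved, and the job is handed in (no verdict was returned).

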